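# Put the impact sockets away by size

### The arm

A 6-joint arm with a two-finger parallel gripper is mounted at the origin on the work surface. World frame = base frame: x ahead of the robot, y to its left, z up, the work surface at z = 0. Lengths are in m, angles in rad, forces in N, time in s.
With the tool pointing down it reaches from about 0.375 to 0.75 m from the base axis. Payload 9 kg.
Tool frame: the origin (TCP) lies on the centre line of the jaws, within the pads' length; the fingertips stand 25 mm ahead of it and the grasp point (between the pads) lies 6 mm ahead of it (tips_ahead is the distance from the TCP to the fingertips, in m); z points along the fingers, y is the direction in which the jaws open and shut (so a half turn about z gives the same grasp; the last joint's range is limited). The gripper opens to 85 mm and grips with 20 to 120 N. Pads are 22 mm wide; open, the fingers measure 114 mm over their backs; the gripper's body (76 mm by 85 mm) begins 54 mm behind the grasp point. The pads swing forward as they close: fully open they stand 13 mm farther back than shut.
Start: joints at [-1.539, 0.104, 0.097, 1.564, 0, 1.353], TCP at [0.148, -0.581, 0.256] pointing down, gripper open.
Joint ranges: [-2.99, 2.99], [-0.84, 1.86], [-1.1, 1.16], [-1.84, 2.11], [-1.51, 1.56], [-3.14, 3.14]. Speed limits (rad/s): [2.22, 2.22, 2.57, 3.14, 3.14, 3.14].

### API

Orientations are given as [roll, pitch, yaw] about the fixed x, y, z axes, in that order (R = Rz(yaw) Ry(pitch) Rx(roll)).
In Python, from workcell import * gives the robot as it stands. The module is installed in compiled form; this text tells all that it offers.
- The arm moves only by the tool arm_command, never from a script. Its argument "plan" is a list that holds one entry, the list of rows, each a list of 5 numbers: the closure in counts, from 0 (fully open) to 255 (shut), then the shift along the tool's x, y, z in m, then the turn about the tool's z in rad. In form: [[[grip, tx, ty, tz, yaw], ...]]. A call has 1 to 20 rows; each row shifts and turns the commanded pose from where the row before left it, along the tool's axes as they then stand; what a row does not reach is not made up. A row lasts 1/12 s, in which the tool goes at most 41.7 mm and 7.16 degrees, less where a joint would pass 70% of its speed; a pose out of reach is approached as far as the arm can. A call with a gripper value outside its range is refused whole. The fingers move at their own pace and stop on an object; the grip force is fixed at half the most. Time passes only in rows, so rows that do not move let the fingers close. It gives the time, the measured TCP pose, the force and the opening at its end, in the units of the state.
- get_state(): the state, without advancing time (a new reading comes with each control period).
- camera(name): name is "scene" or "side" or "wrist"; returns a dict with "pixels" (420x560x3 uint8, red, green, blue), "z_map" (420x560 float32, m along the optical axis (not along the pixel's ray), 0 where there is no reading), "mtx" (3x3 intrinsics, pixels), "camera_from_world" (4x4, takes a point from world to camera coordinates). Camera axes: x right, y up, looking along -z (the intrinsics and any distortion apply to the point x, -y, -z); pixel columns grow to the right and rows downward; lengths in m; the calibration is good to about 2 mm. A picture is of the moment at which its call begins.
- finish_job(): hands the job in, once; it reports no verdict.
The state is a dict: "clock": time; "q": joint angles; "joint_velocities": joint speeds; "tau": joint torques, N m; "ee_pos": TCP position; "eef_rot": TCP orientation; "force": force on the tool from outside, world axes, zero at the start; "ft_torque": the same for the moment, N m; "grip_width": finger opening in m.
Only numpy, scipy, OpenCV 4.12 (cv2) and the standard library are available. Lean on these libraries where they do the work, as an engineer would, in place of code of your own. Each camera call takes 0.05 s, during which the arm holds its last target.

### The job

Put the four impact sockets scattered on the garage bench back into their tray: stand each one upright and fully down, hexagon still up, in the pocket for its size, the smallest socket in the smallest pocket and so on up to the largest. The two plain pipe offcuts are not sockets: leave them standing where they are.

Things in the scene. Friction and masses are not known exactly. Their poses are not given: they have to be found in the camera images.
- socket_17_mid (a point): Centre (half-way up) of the smallest loose socket, the 17 mm one: a dark steel cylinder 26 mm in diameter, 52 mm tall, thick-walled, with a hexagonal recess 17 mm across flats and 26 mm deep in its top, and a thin black rubber ring near its foot. It starts standing on the bench, hexagon up. Site z: its axis, out of the hexagon.
- socket_24_mid (a point): Centre (half-way up) of the second smallest loose socket, the 24 mm one: a dark steel cylinder 34 mm in diameter, 56 mm tall, thick-walled, with a hexagonal recess 24 mm across flats and 28 mm deep in its top, and a thin black rubber ring near its foot. It starts standing on the bench, hexagon up. Site z: its axis, out of the hexagon.
- socket_30_mid (a point): Centre (half-way up) of the second largest loose socket, the 30 mm one: a dark steel cylinder 42 mm in diameter, 60 mm tall, thick-walled, with a hexagonal recess 30 mm across flats and 30 mm deep in its top, and a thin black rubber ring near its foot. It starts standing on the bench, hexagon up. Site z: its axis, out of the hexagon.
- socket_36_mid (a point): Centre (half-way up) of the largest loose socket, the 36 mm one: a dark steel cylinder 50 mm in diameter, 64 mm tall, thick-walled, with a hexagonal recess 36 mm across flats and 32 mm deep in its top, and a thin black rubber ring near its foot. It starts standing on the bench, hexagon up. Site z: its axis, out of the hexagon.
- pocket_17 (a point): Centre of the floor, 11 mm above the bench, of the 17 mm socket's round pocket: 42 mm wide (8 mm of finger room all round), 18 mm deep, mouth chamfered 3 mm, in a fixed light grey block 82 mm square, top 29 mm above the bench. Four such blocks stand two by two in any order, 84 mm apart, in a grey tray 174 mm square, rim 24 mm high, wire handles 24 mm out. Site z up; x, y along the block's sides.
- pocket_24 (a point): Centre of the floor, 11 mm above the bench, of the 24 mm socket's round pocket: 50 mm wide (8 mm of finger room all round), 18 mm deep, mouth chamfered 3 mm, in a fixed light grey block 82 mm square, top 29 mm above the bench. Four such blocks stand two by two in any order, 84 mm apart, in a grey tray 174 mm square, rim 24 mm high, wire handles 24 mm out. Site z up; x, y along the block's sides.
- pocket_30 (a point): Centre of the floor, 11 mm above the bench, of the 30 mm socket's round pocket: 58 mm wide (8 mm of finger room all round), 18 mm deep, mouth chamfered 3 mm, in a fixed light grey block 82 mm square, top 29 mm above the bench. Four such blocks stand two by two in any order, 84 mm apart, in a grey tray 174 mm square, rim 24 mm high, wire handles 24 mm out. Site z up; x, y along the block's sides.
- pocket_36 (a point): Centre of the floor, 11 mm above the bench, of the 36 mm socket's round pocket: 66 mm wide (8 mm of finger room all round), 18 mm deep, mouth chamfered 3 mm, in a fixed light grey block 82 mm square, top 29 mm above the bench. Four such blocks stand two by two in any order, 84 mm apart, in a grey tray 174 mm square, rim 24 mm high, wire handles 24 mm out. Site z up; x, y along the block's sides.
- pipe_a_mid (a point): Centre (half-way up) of a loose offcut of plain dark steel pipe, 34 mm in outside diameter and 56 mm tall, standing on the bench: round thin-walled bore (3.5 mm wall) right through, no hexagon, no rubber ring. It does not belong in the tray. Site z is its axis.
- pipe_b_mid (a point): Centre (half-way up) of a loose offcut of plain dark steel pipe, 42 mm in outside diameter and 60 mm tall, standing on the bench: round thin-walled bore (3.5 mm wall) right through, no hexagon, no rubber ring. It does not belong in the tray. Site z is its axis.
There are look-alikes about, which are no part of the job. What is shaped like the part that bears socket_17_mid but purple is not meant.

How it is judged:
At the end, for the whole second after the job is handed in: Each of the four sockets stands on the floor of its own pocket (within 10 mm of the pocket's centre and 4 mm of full depth), hexagon up, within 0.15 rad of upright and at rest; both pipe offcuts still stand within 30 mm of where they began (horizontal distance between socket_17_mid and pocket_17 below 0.01 m and z of socket_17_mid in the frame of pocket_17 between 0.022 and 0.03 m and angle between each of socket_17_mid, socket_24_mid, socket_30_mid, socket_36_mid, pipe_a_mid, pipe_b_mid's own z axis and vertical below 0.15 rad and linear speed of each of socket_17, socket_24, socket_30, socket_36 below 0.02 m/s and horizontal distance between socket_24_mid and pocket_24 below 0.01 m and z of socket_24_mid in the frame of pocket_24 between 0.024 and 0.032 m and horizontal distance between socket_30_mid and pocket_30 below 0.01 m and z of socket_30_mid in the frame of pocket_30 between 0.026 and 0.034 m and horizontal distance between socket_36_mid and pocket_36 below 0.01 m and z of socket_36_mid in the frame of pocket_36 between 0.028 and 0.036 m and distance of each of pipe_a_mid, pipe_b_mid from where it was at the start of the episode below 0.03 m); the robot touches nothing.
It fails at once if pipe offcut a shifted, lifted or knocked over (moved more than 30 mm) (distance of pipe_a_mid from where it was at the start of the episode above 0.03 m).
It fails at once if pipe offcut b shifted, lifted or knocked over (moved more than 30 mm) (distance of pipe_b_mid from where it was at the start of the episode above 0.03 m).
It also fails if it takes over 104 s, if anything falls off the work surface, if the arm or the gripper's body presses on something with over 40 N, if the wrist force passes 120 N, or if a joint passes its speed limit or range.

## Working session

There is one attempt and no reset: what is moved stays moved. The work goes in short steps, Python scripts to look and compute and a tool call to move; the robot and the scene stay as the last step left them, time stands still between calls to the robot, and variables do not carry over. Pictures are saved under pics/ and viewed, and the job is handed in when it is done.

Besides the shell and the picture viewer there is one more tool, called after ">>>" in YAML: its name, and indented under it one key for each argument. arm_command: Moves the arm, as the interface text tells. Its arguments: {"type":"object","properties":{"plan":{"type":"array","items":{"type":"array","items":{"type":"array","items":{"type":"number"}}}}},"required":["plan"]}

```bash
mkdir -p pics; ls; python3 - <<'E'
from workcell import *
import cv2
print(get_state())
for n in ("scene","side","wrist"):
    c=camera(n); cv2.imwrite(f"pics/a_{n}.png",c["pixels"][:,:,::-1]); print(n,c["mtx"],c["camera_from_world"], (c["z_map"]>0).mean())
E
```

```text
pics
{'clock': 0.0, 'q': array([-1.53869127e+00,  1.04710911e-01,  9.64690720e-02,  1.56387274e+00,
        2.54099856e-05,  1.35309000e+00]), 'joint_velocities': array([-0.0012276 , -0.00065594,  0.001102  ,  0.00343003,  0.00080519,
       -0.00056246]), 'tau': array([ 1.36408353e-04, -5.56936991e+01,  5.03646040e+01,  1.72354386e-02,
       -2.98669038e-04, -1.16776442e-05]), 'ee_pos': array([ 0.14833583, -0.58107741,  0.25551538]), 'eef_rot': array([-3.14031101e+00, -3.09539453e-04,  2.49811162e-01]), 'force': array([-0.32552286,  0.30060153, -0.04189674]), 'ft_torque': array([0.00527226, 0.03331555, 0.0196165 ]), 'grip_width': 0.08543035159462982}
scene [[416.14359231   0.         276.39605308]
 [  0.         416.14359231 206.74481536]
 [  0.           0.           1.        ]] [[ 0.73133103  0.68192516 -0.01153303 -0.41210949]
 [-0.5471945   0.59676495  0.58689844  0.23966011]
 [ 0.40710331 -0.42290623  0.80957842 -1.16382026]
 [ 0.          0.          0.          1.        ]] 0.9961054421768708
side [[521.22248277   0.         284.07503294]
 [  0.         521.22248277 209.39114605]
 [  0.           0.           1.        ]] [[ 0.96481444 -0.26292586  0.00175547 -0.48886376]
 [ 0.17687238  0.65394976  0.7355718  -0.16538516]
 [-0.19454883 -0.7093798   0.6774445  -0.96056145]
 [ 0.          0.          0.          1.        ]] 0.9960331632653061
wrist [[292.60024671   0.         277.63096093]
 [  0.         292.60024671 207.7072507 ]
 [  0.           0.           1.        ]] [[ 0.24806897 -0.96874129 -0.00144572 -0.5988312 ]
 [ 0.92619811  0.23761167 -0.29274179  0.03904777]
 [ 0.28393457  0.07128114  0.95619044 -0.37937427]
 [ 0.          0.          0.          1.        ]] 0.9960756802721088
```

View pics/a_scene.png

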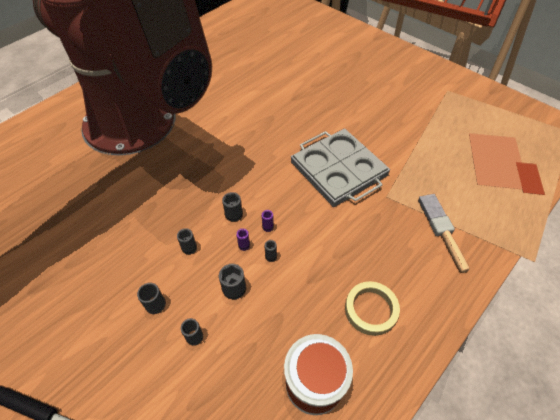

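View pics/a_side.png

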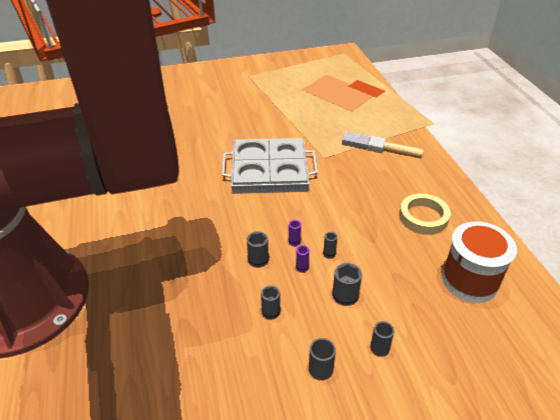

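View pics/a_wrist.png

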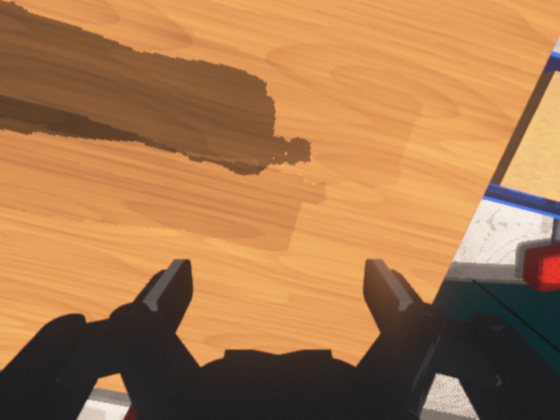

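Both views show six dark cylinders. In the scene picture they are at (233,206), (187,241), (232,281), (151,298), (192,331) and (270,250). There are two purple decoys at (267,220) and (243,239), and the tray is at (340,165). Next I measure them and take close crops.

```bash
cat > h.py <<'E'
from workcell import *
import cv2, numpy as np
def rays(c,uv):
    uv=np.asarray(uv,float); K=c["mtx"]; T=c["camera_from_world"]
    d=np.stack([(uv[:,0]-K[0,2])/K[0,0],-(uv[:,1]-K[1,2])/K[1,1],-np.ones(len(uv))],1)
    R=T[:3,:3]; o=-R.T@T[:3,3]
    return o,d@R
def toplane(c,uv,z):
    o,d=rays(c,uv); t=(z-o[2])/d[:,2]; return o+d*t[:,None]
def cloud(c):
    h,w=c["z_map"].shape; v,u=np.mgrid[:h,:w]
    o,d=rays(c,np.stack([u.ravel(),v.ravel()],1)); 
    P=(o+d*c["z_map"].reshape(-1,1)).reshape(h,w,3); P[c["z_map"]==0]=np.nan; return P
def proj(c,p):
    p=np.atleast_2d(p);T=c["camera_from_world"];q=p@T[:3,:3].T+T[:3,3];K=c["mtx"]
    return np.stack([K[0,2]+K[0,0]*q[:,0]/-q[:,2],K[1,2]+K[1,1]*-q[:,1]/-q[:,2]],1)
def objs(c,zmin=.015,zmax=.08,minpx=60):
    P=cloud(c); px=c["pixels"].astype(int)
    m=(P[...,2]>zmin)&(P[...,2]<zmax)&(px.max(2)<100)&(np.hypot(P[...,0],P[...,1])>.3)&(np.hypot(P[...,0],P[...,1])<.9)
    n,l,st,ce=cv2.connectedComponentsWithStats(m.astype(np.uint8))
    out=[]
    for i in range(1,n):
        if st[i,4]<minpx: continue
        Q=P[l==i]; zt=np.percentile(Q[:,2],97)
        top=Q[Q[:,2]>zt-.004]
        (cx,cy),r=cv2.minEnclosingCircle(top[:,:2].astype(np.float32))
        out.append((ce[i].round(),st[i,4],zt,cx,cy,r,px[l==i].mean(0).round()))
    return out
E
python3 - <<'E'
from h import *
for n in ("scene","side"):
    c=camera(n); np.savez(f"{n}0.npz",**c)
    for o in objs(c): print(n,o[0],o[1],"ztop %.3f c %.4f %.4f r %.4f"%o[2:6],o[6])
    px=c["pixels"][:,:,::-1]
    P=cloud(c)
    m=(P[...,2]>.015)&(P[...,2]<.08)
    if n=="scene": crop=px[180:355,120:300]
    else: crop=px[210:390,230:410]
    cv2.imwrite(f"pics/crop_{n}.png",cv2.resize(crop,None,fx=3.3,fy=3.3,interpolation=cv2.INTER_CUBIC))
E
```

```text
scene [343. 139.] 77 ztop 0.027 c 0.4988 0.3163 r 0.0296 [73. 72. 66.]
scene [315. 153.] 63 ztop 0.026 c 0.4819 0.2321 r 0.0265 [72. 71. 65.]
scene [232. 205.] 390 ztop 0.062 c 0.4489 -0.0236 r 0.0202 [49. 47. 45.]
scene [267. 223.] 95 ztop 0.049 c 0.5344 0.0019 r 0.0111 [54. 28. 59.]
scene [186. 240.] 297 ztop 0.057 c 0.4426 -0.1517 r 0.0167 [49. 46. 44.]
scene [243. 242.] 98 ztop 0.049 c 0.5301 -0.0698 r 0.0111 [54. 27. 58.]
scene [270. 250.] 176 ztop 0.054 c 0.5897 -0.0458 r 0.0120 [50. 47. 44.]
scene [232. 281.] 594 ztop 0.066 c 0.5852 -0.1515 r 0.0239 [53. 51. 49.]
scene [151. 297.] 492 ztop 0.062 c 0.4936 -0.2831 r 0.0202 [43. 41. 39.]
scene [191. 331.] 316 ztop 0.057 c 0.6025 -0.2728 r 0.0160 [45. 43. 41.]
scene [309. 404.] 378 ztop 0.077 c 0.8409 -0.2185 r 0.0312 [65. 36. 25.]
scene [ 25. 405.] 1034 ztop 0.030 c 0.4825 -0.5466 r 0.0546 [32. 29. 29.]
side [250. 145.] 82 ztop 0.024 c 0.5104 0.3204 r 0.0294 [83. 82. 79.]
side [250. 167.] 70 ztop 0.025 c 0.4872 0.2368 r 0.0258 [85. 85. 81.]
side [284. 186.] 91 ztop 0.022 c 0.5522 0.1634 r 0.0507 [75. 74. 74.]
side [246. 187.] 61 
[... 357 characters left out ...]
9 ztop 0.077 c 0.8118 -0.1914 r 0.0490 [86. 38. 20.]
side [302. 260.] 144 ztop 0.048 c 0.5239 -0.0687 r 0.0105 [72. 34. 87.]
side [348. 271.] 241 ztop 0.064 c 0.5845 -0.1473 r 0.0213 [59. 58. 59.]
side [346. 290.] 456 ztop 0.062 c 0.5794 -0.1583 r 0.0223 [53. 51. 52.]
side [270. 292.] 138 ztop 0.056 c 0.4407 -0.1479 r 0.0140 [61. 60. 61.]
side [271. 306.] 256 ztop 0.055 c 0.4396 -0.1572 r 0.0148 [53. 51. 52.]
side [384. 329.] 181 ztop 0.055 c 0.6018 -0.2702 r 0.0141 [55. 54. 55.]
side [381. 343.] 283 ztop 0.056 c 0.5971 -0.2763 r 0.0150 [52. 50. 50.]
side [322. 348.] 313 ztop 0.060 c 0.4922 -0.2806 r 0.0180 [54. 53. 54.]
side [321. 366.] 379 ztop 0.059 c 0.4889 -0.2891 r 0.0189 [53. 51. 51.]
```

View pics/crop_scene.png

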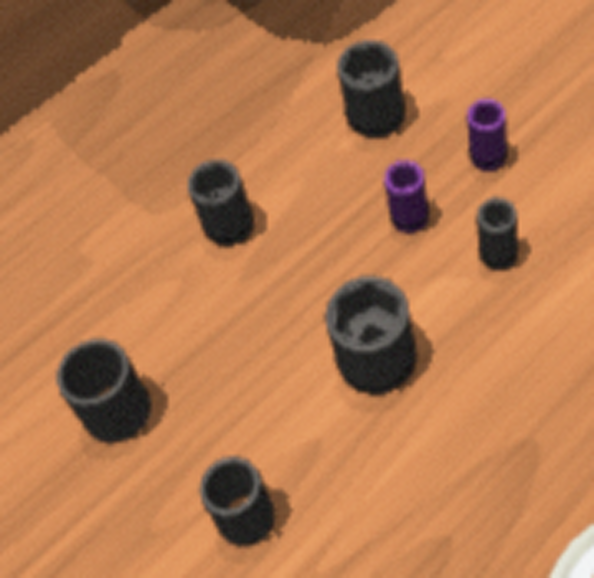

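View pics/crop_side.png

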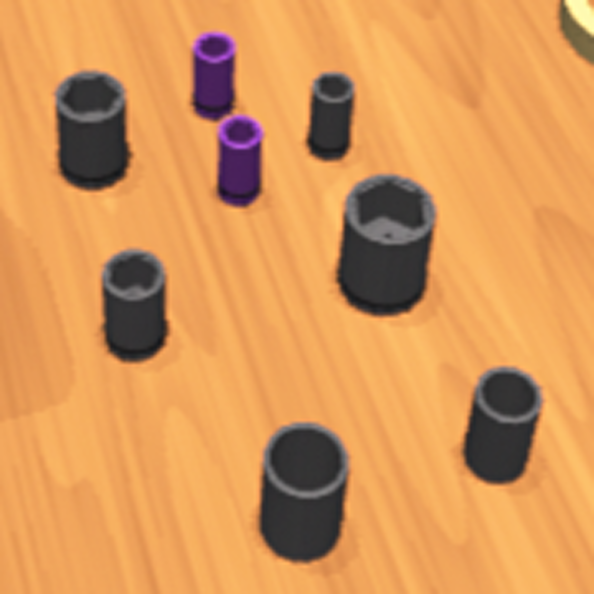

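The two pipes are at (151,298) and (192,331): a see-through round bore and no foot ring. The other four dark cylinders are sockets, and their diameters match sizes 17, 24, 30 and 36. Next I measure the tray and refine the socket centres.

```bash
python3 - <<'E'
from h import *
for n in ("scene","side"):
    c=dict(np.load(f"{n}0.npz")); P=cloud(c); px=c["pixels"].astype(int)
    near=np.hypot(P[...,0]-.52,P[...,1]-.25)<.16
    m=near&(abs(P[...,2]-.029)<.003)
    n_,l,st,ce=cv2.connectedComponentsWithStats(m.astype(np.uint8))
    Q=P[m]; 
    print(n,len(Q),np.median(Q[:,2]))
    # top-face: hull rectangle in trimmed form
    # keep points with dense neighbours
    mm=cv2.morphologyEx(m.astype(np.uint8),cv2.MORPH_OPEN,np.ones((2,2),np.uint8))>0
    Q=P[mm]; r=cv2.minAreaRect((Q[:,:2]*1000).astype(np.float32)); print("rect",r)
    crop=px[120:210,280:400] if n=="scene" else px[125:205,215:325]
    cv2.imwrite(f"pics/tray_{n}.png",cv2.resize(crop[:,:,::-1].astype(np.uint8),None,fx=5,fy=5,interpolation=cv2.INTER_CUBIC))
    # holes: pixels with z below .024 within rect, dark mask
    cx,cy=r[0];a=np.deg2rad(r[2]); ex=np.array([np.cos(a),np.sin(a)]);ey=np.array([-np.sin(a),np.cos(a)])
    for sx in(-1,1):
        for sy in(-1,1):
            p=np.array(r[0])/1000+.042*(sx*ex+sy*ey)
            d=np.hypot(P[...,0]-p[0],P[...,1]-p[1])
            hm=(P[...,2]<.023)&(d<.042); F=P[hm]
            uv=np.argwhere(hm)[:,::-1]; W=toplane(c,uv,.029)
            ok=np.hypot(*(W[:,:2]-p).T)<.041
            (hx,hy),hr=cv2.minEnclosingCircle(W[ok,:2].astype(np.float32))
            print(p.round(4),"area r %.4f"%np.sqrt(ok.sum()),"hole",round(hx,4),round(hy,4),"r",round(hr,4))
    # rim annuli of sockets
    for H,R,g in((.052,.013,(.5885,-.045)),(.056,.017,(.442,-.153)),(.060,.021,(.447,-.024)),(.064,.025,(.583,-.152)),(.056,.017,(.6,-.273)),(.06,.021,(.492,-.284))):
        k=(np.hypot(P[...,0]-g[0],P[...,1]-g[1])<R+.012)&(P[...,2]>H-.004)&(P[...,2]<H+.006)
        (hx,hy),hr=cv2.minEnclosingCircle(P[k][:,:2].astype(np.float32))
        print(H,k.sum(),round(hx,4),round(hy,4),"r",round(hr,4),"z",P[k][:,2].mean().round(4))
E
```

```text
scene 2273 0.02967022935722885
rect ((545.0562133789062, 253.40948486328125), (166.93118286132812, 166.3484649658203), 77.06504821777344)
[0.5766 0.2031] area r 15.5242 hole 0.5833 0.1986 r 0.0328
[0.4947 0.2219] area r 16.8226 hole 0.4917 0.2209 r 0.0282
[0.5954 0.2849] area r 12.2474 hole 0.6042 0.2826 r 0.0325
[0.5135 0.3037] area r 18.5472 hole 0.5099 0.3028 r 0.032
0.052 72 0.5881 -0.0447 r 0.0136 z 0.0517
0.056 97 0.4414 -0.1515 r 0.0179 z 0.0561
0.06 128 0.4485 -0.0214 r 0.0223 z 0.0601
0.064 232 0.5835 -0.1503 r 0.0256 z 0.0641
0.056 124 0.6003 -0.272 r 0.0177 z 0.0561
0.06 150 0.4921 -0.2827 r 0.0215 z 0.0601
side 1976 0.028840094075325506
rect ((542.6719970703125, 255.41488647460938), (172.50411987304688, 165.7173309326172), 77.55718994140625)
[0.5746 0.2054] area r 14.2478 hole 0.5806 0.2005 r 0.0332
[0.4926 0.2235] area r 16.5227 hole 0.4897 0.2197 r 0.0276
[0.5927 0.2874] area r 11.0454 hole 0.5893 0.2835 r 0.0203
[0.5107 0.3055] area r 17.7200 hole 0.508 0.3034 r 0.0327
0.052 78 0.5879 -0.0439 r 0.0138 z 0.0512
0.056 141 0.4409 -0.1506 r 0.0175 z 0.0552
0.06 151 0.4479 -0.0208 r 0.0219 z 0.0592
0.064 252 0.584 -0.1499 r 0.0256 z 0.0634
0.056 149 0.6016 -0.2712 r 0.0177 z 0.0556
0.06 206 0.493 -0.282 r 0.0216 z 0.0596
```

```bash
python3 -c "
import cv2
a=cv2.imread('pics/tray_scene.png');b=cv2.imread('pics/tray_side.png');h=max(a.shape[0],b.shape[0])
p=lambda i:cv2.copyMakeBorder(i,0,h-i.shape[0],0,0,0)
import numpy as np
cv2.imwrite('pics/tray_both.png',cv2.resize(np.hstack([p(a),p(b)]),None,fx=.69,fy=.69))"
```

```text
(no output)
```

View pics/tray_both.png

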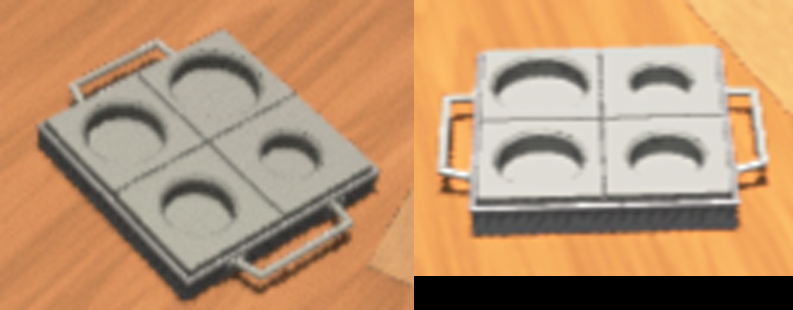

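Pockets, averaged over both views: 17 at (0.594,0.286), 24 at (0.576,0.204), 30 at (0.494,0.223), 36 at (0.512,0.305). I'll turn first, then go to the 17 mm socket.

>>> arm_command:
  plan:
    - [[0,0,0,0,-0.12],[0,0,0,0,-0.12],[0,0,0,0,-0.12],[0,0,0,0,-0.12],[0,0,0,0,-0.12],[0,0,0,0,-0.12],[0,0,0,0,-0.12],[0,0,0,0,-0.12],[0,0,0,0,-0.12],[0,0,0,0,-0.12],[0,0,0,0,-0.12],[0,0,0,0,-0.12],[0,0,0,0,-0.12],[0,0,0,0,-0.12],[0,0,0,0,-0.12],[0,0,0,0,-0.12],[0,0,0,0,-0.12],[0,0,0,0,-0.12],[0,0,0,0,-0.12],[0,0,0,0,-0.12]]

```text
clock: 1.92
ee_pos: [0.1483, -0.5813, 0.2562]
eef_rot: [3.141, -0.0, 2.656]
force: [0.1, -0.0, 0.0]
grip_width: 0.0849
```

```bash
cat > go.py <<'E'
import sys
from workcell import *
import numpy as np
def go(x,y,z=None,n=None):
    s=get_state(); p=s["ee_pos"]; w=s["eef_rot"][2]
    d=np.array([x,y])-p[:2]; c,sn=np.cos(w),np.sin(w)
    print("t",s["clock"],"pos",p.round(4),"yaw",round(w,4),"roll",s["eef_rot"][:2].round(4),"w",s["grip_width"],"F",s["force"].round(1), "q6",s["q"][5].round(2))
    print("tool dx dy (mm)",1000*(c*d[0]+sn*d[1]),1000*(sn*d[0]-c*d[1]), "dz",None if z is None else 1000*(p[2]-z),"dist",1000*np.hypot(*d))
if __name__=="__main__": go(*map(float,sys.argv[1:]))
E
python3 go.py 0.588 -0.0443 0.15
```

```text
t 1.9167 pos [ 0.1483 -0.5813  0.2562] yaw 2.6557 roll [ 3.1414e+00 -1.0000e-04] w 0.08493772870476146 F [ 0.1 -0.   0. ] q6 -1.05
tool dx dy (mm) -137.99690929428604 680.2039383993474 dz 106.1548740200979 dist 694.0609085582897
```

>>> arm_command:
  plan:
    - [[0,-0.0069,0.034,0,0],[0,-0.0069,0.034,0,0],[0,-0.0069,0.034,0,0],[0,-0.0069,0.034,0,0],[0,-0.0069,0.034,0,0],[0,-0.0069,0.034,0,0],[0,-0.0069,0.034,0,0],[0,-0.0069,0.034,0,0],[0,-0.0069,0.034,0,0],[0,-0.0069,0.034,0,0],[80,-0.0069,0.034,0,0],[80,-0.0069,0.034,0,0],[80,-0.0069,0.034,0,0],[80,-0.0069,0.034,0,0],[80,-0.0069,0.034,0,0],[80,-0.0069,0.034,0,0],[80,-0.0069,0.034,0,0],[80,-0.0069,0.034,0,0],[80,-0.0069,0.034,0,0],[80,-0.0069,0.034,0,0]]

```text
clock: 3.58
ee_pos: [0.592, -0.0455, 0.2562]
eef_rot: [-3.141, 0.0, 2.65]
force: [0.4, -2.1, 0.6]
grip_width: 0.0589
```

```bash
python3 go.py 0.588 -0.0443 0.048; python3 - <<'E'
from h import *
c=camera("wrist"); cv2.imwrite("pics/w1.png",c["pixels"][:,:,::-1])
print(proj(c,[[.588,-.0443,.052],[.584,-.150,.064]]))
for o in objs(c): print(o[0],o[1],"ztop %.3f c %.4f %.4f r %.4f"%o[2:6],o[6])
E
```

```text
t 3.5833 pos [ 0.592  -0.0455  0.2562] yaw 2.65 roll [-3.1415e+00  2.0000e-04] w 0.05885461300140531 F [ 0.4 -2.1  0.6] q6 0.19
tool dx dy (mm) 4.048176039123019 -0.84485330000074 dz 208.22333004700434 dist 4.135396757537526
[[276.75248393 184.64083887]
 [192.61307793 227.04312382]]
[223.  43.] 463 ztop 0.059 c 0.4460 -0.0210 r 0.0174 [70. 64. 63.]
[243.  67.] 286 ztop 0.060 c 0.4572 -0.0186 r 0.0175 [70. 60. 57.]
[142. 104.] 224 ztop 0.050 c 0.4377 -0.1344 r 0.0055 [87. 64. 55.]
[116. 108.] 348 ztop 0.053 c 0.4369 -0.1564 r 0.0120 [74. 64. 61.]
[230. 142.] 77 ztop 0.042 c 0.5252 -0.0699 r 0.0060 [90. 58. 82.]
[278. 181.] 376 ztop 0.052 c 0.5866 -0.0428 r 0.0120 [82. 65. 58.]
[ 75. 199.] 838 ztop 0.058 c 0.4925 -0.2718 r 0.0185 [76. 60. 55.]
[ 50. 209.] 690 ztop 0.058 c 0.4906 -0.2844 r 0.0173 [74. 60. 57.]
[210. 207.] 443 ztop 0.061 c 0.5807 -0.1308 r 0.0162 [85. 64. 57.]
[182. 230.] 60 ztop 0.060 c 0.5854 -0.1669 r 0.0090 [96. 69. 60.]
[134. 264.] 462 ztop 0.054 c 0.5979 -0.2615 r 0.0138 [85. 63. 56.]
[119. 279.] 296 ztop 0.055 c 0.6012 -0.2752 r 0.0126 [83. 63. 58.]
[277. 342.] 891 ztop 0.063 c 0.7812 -0.1533 r 0.0173 [94. 50. 31.]
```

View pics/w1.png

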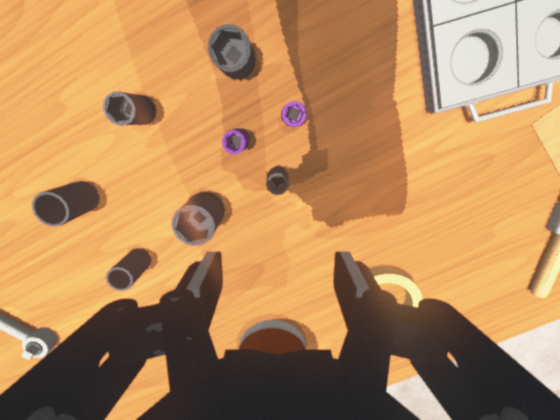

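The wrist view shows the socket at pixel (277,180), within 2 mm of my estimate. I'm descending.

>>> arm_command:
  plan:
    - [[80,0.002,-0.0005,0.03,0],[80,0.002,-0.0005,0.03,0],[80,0,0,0.03,0],[80,0,0,0.03,0],[80,0,0,0.03,0],[80,0,0,0,0],[80,0,0,0,0]]

```text
clock: 4.22
ee_pos: [0.5858, -0.0458, 0.1052]
eef_rot: [-3.141, -0.003, 2.65]
force: [-0.4, 0.2, 0.5]
grip_width: 0.0586
```

```bash
python3 go.py 0.5875 -0.044 0.048; python3 - <<'E'
from h import *
c=camera("wrist"); cv2.imwrite("pics/w2.png",c["pixels"][:,:,::-1])
s=get_state(); print(proj(c,[s["ee_pos"]-[0,0,.025],[.5875,-.044,.052]]))
E
```

```text
t 4.2167 pos [ 0.5858 -0.0458  0.1052] yaw 2.6498 roll [-3.1409 -0.0032] w 0.05864924536963135 F [-0.4  0.2  0.5] q6 0.19
tool dx dy (mm) -0.6014234240137352 2.3839250039848725 dz 57.24833906043812 dist 2.4586192384297085
[[277.79878752 268.17955466]
 [281.17589174 243.75809152]]
```

View pics/w2.png

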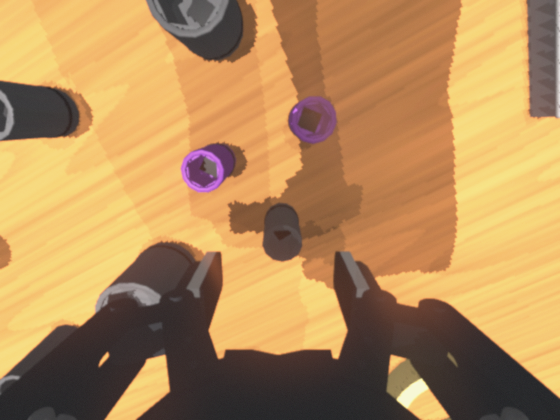

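>>> arm_command:
  plan:
    - [[80,-0.0006,0.0024,0.015,0],[80,0,0,0.021,0],[80,0,0,0.021,0],[80,0,0,0,0],[255,0,0,0,0],[255,0,0,0,0],[255,0,0,0,0],[255,0,0,0,0],[255,0,0,0,0],[255,0,0,0,0]]

```text
clock: 5.1
ee_pos: [0.5904, -0.0449, 0.0523]
eef_rot: [3.141, 0.004, 2.65]
force: [-1.9, -0.3, 5.8]
grip_width: 0.0238
```

```bash
python3 go.py 0.594 0.286 0.16; python3 - <<'E'
from h import *
c=camera("wrist"); cv2.imwrite("pics/w3.png",c["pixels"][:,:,::-1])
E
```

```text
t 5.1 pos [ 0.5904 -0.0449  0.0523] yaw 2.6498 roll [3.141  0.0039] w 0.023806899770922985 F [-1.9 -0.3  5.8] q6 0.2
tool dx dy (mm) 153.08075061139078 293.3563260906095 dz -107.7460055832659 dist 330.89522550971753
```

View pics/w3.png

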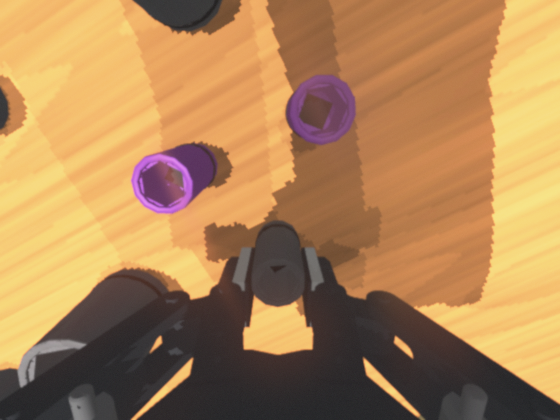

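Gripped: the opening is 24 mm on the 26 mm socket. I'm lifting.

>>> arm_command:
  plan:
    - [[255,0,0,-0.02,0],[255,0,0,-0.03,0],[255,0,0,-0.03,0],[255,0,0,-0.03,0],[255,0,0,0,0],[255,0,0,0,0]]

```text
clock: 5.65
ee_pos: [0.5906, -0.0449, 0.163]
eef_rot: [3.141, 0.006, 2.65]
force: [-0.2, -0.8, -1.7]
grip_width: 0.0249
```

```bash
python3 go.py 0.594 0.286 0.16; python3 - <<'E'
from h import *
c=camera("wrist"); cv2.imwrite("pics/w4.png",c["pixels"][:,:,::-1])
E
```

```text
t 5.65 pos [ 0.5906 -0.0449  0.163 ] yaw 2.6499 roll [3.1405 0.0058] w 0.02491274732040398 F [-0.2 -0.8 -1.7] q6 0.2
tool dx dy (mm) 153.19296072218862 293.29487303106646 dz 2.975908610190925 dist 330.89268012626
```

View pics/w4.png

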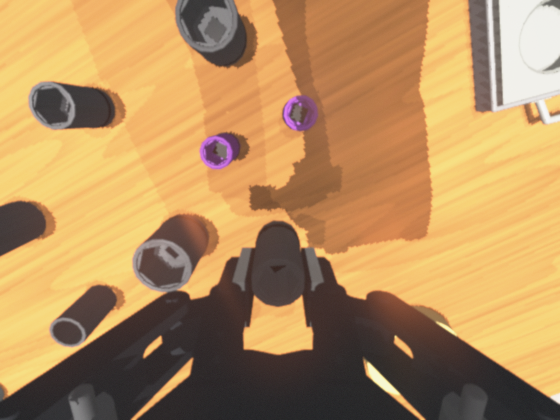

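>>> arm_command:
  plan:
    - [[255,0.0128,0.0244,0,0],[255,0.0128,0.0244,0,0],[255,0.0128,0.0244,0,0],[255,0.0128,0.0244,0,0],[255,0.0128,0.0244,0,0],[255,0.0128,0.0244,0,0],[255,0.0128,0.0244,0,0],[255,0.0128,0.0244,0,0],[255,0.0128,0.0244,0,0],[255,0.0128,0.0244,0,0],[255,0.0128,0.0244,0,0],[255,0.0128,0.0244,0,0],[255,0,0,0,0],[255,0,0,0,0],[255,0,0,0,0]]

```text
clock: 6.95
ee_pos: [0.591, 0.286, 0.158]
eef_rot: [-3.14, -0.001, 2.65]
force: [0.2, -0.5, -0.6]
grip_width: 0.0239
```

```bash
python3 go.py 0.594 0.286 0.064; python3 - <<'E'
from h import *
c=camera("wrist"); im=c["pixels"][:,:,::-1].copy()
np.savez("w5.npz",**c)
for p,r in (((.594,.286),.021),((.576,.204),.025),((.494,.223),.029),((.512,.305),.033)):
    a=np.linspace(0,6.28,40); q=np.stack([p[0]+(r+.003)*np.cos(a),p[1]+(r+.003)*np.sin(a),a*0+.029],1)
    cv2.polylines(im,[proj(c,q).round().astype(np.int32)],True,(0,0,255),1)
cv2.imwrite("pics/w5.png",im)
P=cloud(c); m=(abs(P[...,2]-.029)<.0025)&(np.hypot(P[...,0]-.544,P[...,1]-.254)<.13)
m=cv2.morphologyEx(m.astype(np.uint8),cv2.MORPH_OPEN,np.ones((3,3),np.uint8))>0
print(cv2.minAreaRect((P[m][:,:2]*1000).astype(np.float32)))
E
```

```text
t 6.95 pos [0.591 0.286 0.158] yaw 2.6501 roll [-3.14e+00 -1.20e-03] w 0.02386705188039344 F [ 0.2 -0.5 -0.6] q6 0.74
tool dx dy (mm) -2.637580492253738 1.4081405879242797 dz 93.99518375460589 dist 2.989931565851835
((539.1506958007812, 255.65863037109375), (167.135009765625, 166.74215698242188), 77.14054870605469)
```

View pics/w5.png

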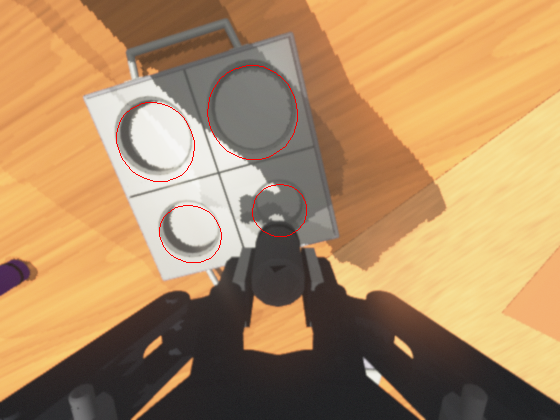

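```bash
cat > wr.py <<'E'
from h import *
# repeated wrist estimates: tray centre relative to reported TCP, held socket top centre in tool frame
def run(H,n=3):
    for i in range(n):
        c=camera("wrist"); s=get_state(); p=s["ee_pos"];w=s["eef_rot"][2]
        P=cloud(c)
        o=-c["camera_from_world"][:3,:3].T@c["camera_from_world"][:3,3]
        m=(abs(P[...,2]-.029)<.003)&(np.hypot(P[...,0]-.544,P[...,1]-.254)<.13)
        m=cv2.morphologyEx(m.astype(np.uint8),cv2.MORPH_OPEN,np.ones((3,3),np.uint8))>0
        r=cv2.minAreaRect((P[m][:,:2]*1000).astype(np.float32)) if m.sum()>500 else None
        ex=np.array([np.cos(w),np.sin(w)]);ey=np.array([np.sin(w),-np.cos(w)])
        d=P[...,:2]-p[:2]; tx=d@ex; ty=d@ey; tz=p[2]-P[...,2]
        k=(abs(tx)<.03)&(abs(ty)<H)&(abs(tz+.004)<.008)
        # top face estimation
        zz=tz[k]; 
        print("tcp",p.round(4),"cam",o.round(4),"tray",r, "held n",k.sum(),"tx",np.percentile(tx[k],[2,98]).round(4),"ty",np.percentile(ty[k],[2,98]).round(4),"tz",np.percentile(zz,[5,50,95]).round(4))
E
python3 -c "
from wr import *
run(.011)"
```

```text
tcp [0.5915 0.2853 0.1586] cam [0.5251 0.3214 0.2761] tray ((539.2222290039062, 255.93423461914062), (166.7115020751953, 166.69827270507812), 77.16828918457031) held n 1198 tx [-0.008   0.0161] ty [-0.0105  0.0106] tz [-0.0001  0.0012  0.0034]
tcp [0.5916 0.2853 0.1589] cam [0.5252 0.3212 0.2764] tray ((539.18505859375, 255.89935302734375), (166.67514038085938, 166.65599060058594), 77.04637908935547) held n 1205 tx [-0.0081  0.0161] ty [-0.0106  0.0105] tz [-0.0002  0.001   0.0034]
tcp [0.5917 0.2853 0.159 ] cam [0.5254 0.3211 0.2766] tray ((539.2182006835938, 255.89027404785156), (166.63314819335938, 166.67088317871094), 77.10626983642578) held n 1221 tx [-0.0083  0.0159] ty [-0.0106  0.0107] tz [-0.0002  0.001   0.0034]
```

```bash
cat > held.py <<'E'
from h import *
def held(H,zt,g,R):
    for n in ("scene","side"):
        c=camera(n);P=cloud(c); px=c["pixels"].astype(int)
        k=(np.hypot(P[...,0]-g[0],P[...,1]-g[1])<R+.015)&(P[...,2]>zt-H-.01)&(P[...,2]<zt+.01)
        # lower half of socket body: silhouettes
        kk=k&(P[...,2]<zt-.034)
        Q=P[kk]
        # circle least squares on side surface points
        A=np.c_[2*Q[:,:2],np.ones(len(Q))]; 
        # fixed radius fit
        from scipy.optimize import least_squares
        r=least_squares(lambda x:np.hypot(Q[:,0]-x[0],Q[:,1]-x[1])-R,[g[0],g[1]],loss="soft_l1",f_scale=.001)
        print(n,len(Q),"axis",r.x.round(4),"rms",np.sqrt((r.fun**2).mean()).round(4),"zmin",Q[:,2].min().round(4) if len(Q) else None)
        u,v=proj(c,[[*g,zt-.03]])[0].astype(int)
        im=px[max(0,v-70):v+70,max(0,u-70):u+70][:,:,::-1].astype(np.uint8)
        cv2.imwrite(f"pics/held_{n}.png",cv2.resize(im,None,fx=3,fy=3))
E
python3 -c "
from held import *
held(.052,.158,(.591,.286),.013)
a=cv2.imread('pics/held_scene.png');b=cv2.imread('pics/held_side.png');cv2.imwrite('pics/held1.png',cv2.resize(np.hstack([a,b]),(800,400)))"
```

```text
scene 60 axis [0.589  0.2864] rms 0.0009 zmin 0.1077
side 69 axis [0.5902 0.2878] rms 0.0016 zmin 0.1072
```

View pics/held1.png

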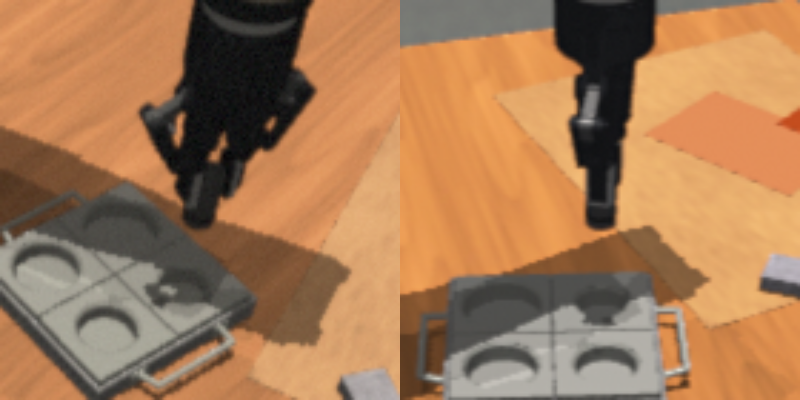

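>>> arm_command:
  plan:
    - [[255,-0.0028,0.0014,0.02,0],[255,0,0,0.025,0],[255,0,0,0.02,0],[255,0,0,0.01,0],[255,0,0,0.01,0],[255,0,0,0,0],[255,0,0,0,0]]

```text
clock: 7.83
ee_pos: [0.5949, 0.2861, 0.0747]
eef_rot: [3.141, 0.0, 2.65]
force: [-1.0, 0.5, -0.1]
grip_width: 0.0243
```

```bash
python3 go.py 0.592 0.2865 0.064; python3 -c "
from wr import *
run(.011,1)
c=camera('wrist'); cv2.imwrite('pics/w6.png',c['pixels'][:,:,::-1])"
```

```text
t 7.8333 pos [0.5949 0.2861 0.0747] yaw 2.6496 roll [3.1415e+00 3.0000e-04] w 0.024287774704592306 F [-1.   0.5 -0.1] q6 0.74
tool dx dy (mm) 2.7670727001366173 -1.0551727317872026 dz 10.746379673195417 dist 2.9614322247433957
tcp [0.5954 0.2863 0.0755] cam [0.5285 0.3218 0.1924] tray ((539.1834716796875, 255.65078735351562), (167.2911376953125, 167.3787384033203), 77.1358871459961) held n 1157 tx [-0.008   0.0162] ty [-0.0106  0.0105] tz [0.0004 0.0016 0.0035]
```

View pics/w6.png

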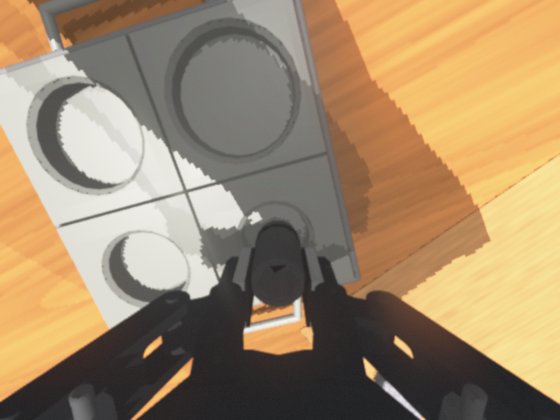

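Aligned over the smallest pocket. I'm going down and watching the force.

>>> arm_command:
  plan:
    - [[255,0,0,0.006,0],[255,0,0,0.004,0],[255,0,0,0,0],[255,0,0,0,0]]

```text
clock: 8.27
ee_pos: [0.5945, 0.2862, 0.0639]
eef_rot: [-3.141, -0.0, 2.65]
force: [-0.4, 0.1, -0.8]
grip_width: 0.0239
```

```bash
python3 go.py 0.592 0.2865 0.064
```

```text
t 8.2667 pos [0.5945 0.2862 0.0639] yaw 2.6499 roll [-3.1411e+00 -4.0000e-04] w 0.02390255109819493 F [-0.4  0.1 -0.8] q6 0.74
tool dx dy (mm) 2.367105273530924 -0.8775580628967179 dz -0.07075447247745226 dist 2.524538676616571
```

>>> arm_command:
  plan:
    - [[255,0,0,0.001,0],[255,0,0,0,0],[130,0,0,0,0],[110,0,0,0,0],[90,0,0,0,0],[80,0,0,0,0],[80,0,0,0,0],[80,0,0,-0.01,0],[80,0,0,-0.03,0],[80,0,0,-0.03,0],[40,0,0,-0.03,0],[0,0,0,-0.02,0],[0,0,0,0,0]]

```text
clock: 9.35
ee_pos: [0.597, 0.2868, 0.1902]
eef_rot: [3.136, 0.006, 2.65]
force: [0.2, 0.7, 1.7]
grip_width: 0.0857
```

```bash
python3 go.py 0.441 -0.151 0.16; python3 -c "
from h import *
for n in ('scene','side'):
    c=camera(n)
    P=cloud(c);k=(np.hypot(P[...,0]-.592,P[...,1]-.2865)<.03)&(P[...,2]>.045)&(P[...,2]<.08)
    print(n,k.sum(),np.percentile(P[k][:,2],97),cv2.minEnclosingCircle(P[k&(P[...,2]>.058)][:,:2].astype(np.float32)))
    u,v=proj(c,[[.543,.255,.03]])[0].astype(int)
    cv2.imwrite(f'pics/p1_{n}.png',cv2.resize(c['pixels'][v-55:v+55,u-65:u+65,::-1],None,fx=3,fy=3))
cv2.imwrite('pics/p1.png',np.hstack([cv2.imread('pics/p1_scene.png'),cv2.imread('pics/p1_side.png')]))"
```

```text
t 9.35 pos [0.597  0.2868 0.1902] yaw 2.6498 roll [3.1359 0.0063] w 0.08568331619502445 F [0.2 0.7 1.7] q6 0.74
tool dx dy (mm) -69.22205631419206 -459.6220045327703 dz 30.15742045405706 dist 464.8054217961395
scene 122 0.06523930984167083 ((0.592951774597168, 0.2862549126148224), 0.013666930608451366)
side 117 0.06373154767347106 ((0.593090295791626, 0.286240816116333), 0.014674368314445019)
```

View pics/p1.png

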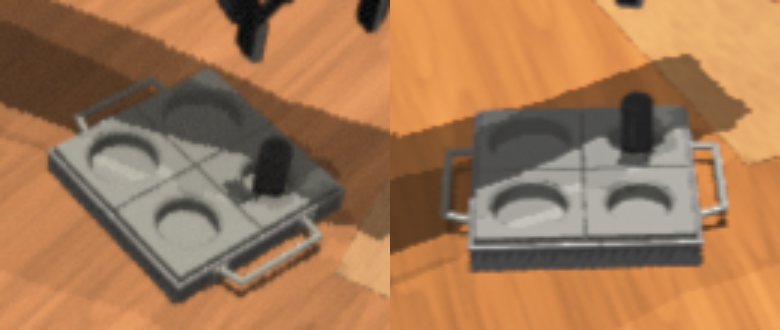

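17 is seated: its top is at 64 mm (63 expected), and it is centred on the pocket. Next the 24 mm socket.

>>> arm_command:
  plan:
    - [[0,-0.0049,-0.0328,0,0],[0,-0.0049,-0.0328,0,0],[0,-0.0049,-0.0328,0,0],[0,-0.0049,-0.0328,0,0],[0,-0.0049,-0.0328,0,0],[0,-0.0049,-0.0328,0,0],[0,-0.0049,-0.0328,0,0],[0,-0.0049,-0.0328,0,0],[0,-0.0049,-0.0328,0,0],[0,-0.0049,-0.0328,0,0],[0,-0.0049,-0.0328,0,0],[0,-0.0049,-0.0328,0,0],[0,-0.0049,-0.0328,0,0],[0,-0.0049,-0.0328,0,0],[0,0,0,0,0.1],[0,0,0,0,0.1],[0,0,0,0,0.1],[0,0,0,0,0.1],[0,0,0,0,0.117],[0,0,0,0,0]]

```text
clock: 11.12
ee_pos: [0.4378, -0.1506, 0.1821]
eef_rot: [-3.141, -0.002, 2.127]
force: [0.4, -0.1, -0.2]
grip_width: 0.0854
```

```bash
cat > tgt.py <<'E'
from h import *
import sys
x,y,R,H=map(float,sys.argv[1:5])
from go import go
go(x,y,H-.004)
c=camera("wrist");P=cloud(c)
k=(np.hypot(P[...,0]-x,P[...,1]-y)<R+.012)&(abs(P[...,2]-H)<.004)
if k.sum()>10: print("wrist rim",cv2.minEnclosingCircle(P[k][:,:2].astype(np.float32)),k.sum())
cv2.imwrite(f"pics/{sys.argv[5]}.png",c["pixels"][:,:,::-1])
E
python3 tgt.py .441 -.151 .017 .056 t24a
```

```text
t 11.1167 pos [ 0.4378 -0.1506  0.1821] yaw 2.1273 roll [-3.1407e+00 -1.8000e-03] w 0.08543855394042306 F [ 0.4 -0.1 -0.2] q6 0.4
tool dx dy (mm) -2.0552256990185342 2.5408633778677774 dz 130.08767231565622 dist 3.2680176527821687
wrist rim ((0.43938979506492615, -0.14969535171985626), 0.017176205292344093) 534
```

View pics/t24a.png

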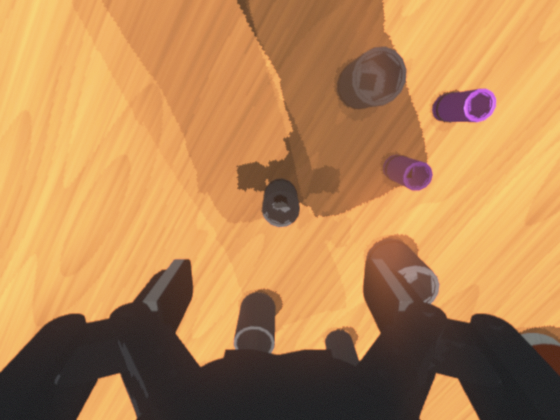

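>>> arm_command:
  plan:
    - [[50,-0.0012,0.0019,0.025,0],[50,0,0,0.03,0],[50,0,0,0.025,0],[50,0,0,0.01,0],[50,0,0,0,0],[50,0,0,0,0]]

```text
clock: 11.67
ee_pos: [0.4405, -0.1508, 0.0936]
eef_rot: [-3.141, -0.001, 2.135]
force: [1.1, -0.7, -0.4]
grip_width: 0.0684
```

```bash
python3 tgt.py .440 -.1505 .017 .056 t24b
```

```text
t 11.6667 pos [ 0.4405 -0.1508  0.0936] yaw 2.1347 roll [-3.1413e+00 -5.0000e-04] w 0.06844909816790797 F [ 1.1 -0.7 -0.4] q6 0.39
tool dx dy (mm) 0.5290439295195879 -0.2246446830936642 dz 41.59666709713719 dist 0.5747631799304646
wrist rim ((0.43940284848213196, -0.14969632029533386), 0.017195474356412888) 1210
```

>>> arm_command:
  plan:
    - [[50,0.0008,0,0.02,0],[50,0,0,0.015,0],[50,0,0,0.006,0],[50,0,0,0,0],[255,0,0,0,0],[255,0,0,0,0],[255,0,0,0,0],[255,0,0,0,0],[255,0,0,0,0],[255,0,0,0,0]]

```text
clock: 12.55
ee_pos: [0.4409, -0.1509, 0.0539]
eef_rot: [3.141, 0.002, 2.133]
force: [-1.8, -0.1, 6.2]
grip_width: 0.0317
```

>>> arm_command:
  plan:
    - [[255,0,0,-0.02,0],[255,0,0,-0.03,0],[255,0,0,-0.03,0],[255,0,0,-0.03,0],[255,0,0,0,0],[255,0,0,0,0]]

```text
clock: 13.05
ee_pos: [0.4412, -0.151, 0.1643]
eef_rot: [3.14, 0.004, 2.133]
force: [-0.1, 0.5, -3.1]
grip_width: 0.0319
```

```bash
python3 go.py .5745 .2045 .16;python3 -c "
from wr import *
run(.014,1)
c=camera('wrist'); cv2.imwrite('pics/h24.png',c['pixels'][:,:,::-1])"
```

```text
t 13.05 pos [ 0.4412 -0.151   0.1643] yaw 2.1329 roll [3.1402 0.0036] w 0.03185036236604085 F [-0.1  0.5 -3.1] q6 0.4
tool dx dy (mm) 229.7879593249232 302.21960967298776 dz 4.27242331098382 dist 379.6566853376951
tcp [ 0.4404 -0.1504  0.1625] cam [ 0.4005 -0.0871  0.2817] tray None held n 2254 tx [-0.0143  0.0174] ty [-0.0135  0.0136] tz [-0.0045 -0.0026  0.0031]
```

View pics/h24.png

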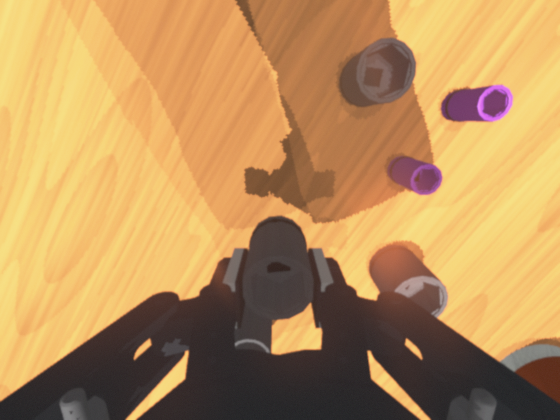

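>>> arm_command:
  plan:
    - [[255,0.0163,0.0216,0,0],[255,0.0163,0.0216,0,0],[255,0.0163,0.0216,0,0],[255,0.0163,0.0216,0,0],[255,0.0163,0.0216,0,0],[255,0.0163,0.0216,0,0],[255,0.0163,0.0216,0,0],[255,0.0163,0.0216,0,0],[255,0.0163,0.0216,0,0],[255,0.0163,0.0216,0,0],[255,0.0163,0.0216,0,0],[255,0.0163,0.0216,0,0],[255,0.0163,0.0216,0,0],[255,0.0163,0.0216,0,0],[255,0,0,0,0],[255,0,0,0,0],[255,0,0,0,0]]

```text
clock: 14.57
ee_pos: [0.5735, 0.2037, 0.1605]
eef_rot: [-3.139, -0.001, 2.133]
force: [1.4, -0.0, -2.3]
grip_width: 0.0316
```

```bash
python3 go.py .575 .2035 .069;python3 -c "
from wr import *
run(.014,1)
from held import *
held(.056,.167,(.574,.2045),.017)
c=camera('wrist'); cv2.imwrite('pics/h24b.png',c['pixels'][:,:,::-1])"
```

```text
t 14.5667 pos [0.5735 0.2037 0.1605] yaw 2.1332 roll [-3.1388e+00 -9.0000e-04] w 0.03158367085057696 F [ 1.4 -0.  -2.3] q6 1.14
tool dx dy (mm) -0.9893373635960567 1.163936900743878 dz 91.52811671075602 dist 1.5275920685577224
tcp [0.5737 0.2033 0.161 ] cam [0.5335 0.2674 0.2783] tray ((539.4713134765625, 255.75547790527344), (167.94874572753906, 167.4222869873047), 77.04624938964844) held n 1966 tx [-0.0129  0.0188] ty [-0.0136  0.0136] tz [-0.0023 -0.0007  0.0032]
scene 118 axis [0.5729 0.2041] rms 0.0009 zmin 0.1082
side 151 axis [0.5741 0.2051] rms 0.0014 zmin 0.1067
```

View pics/h24b.png

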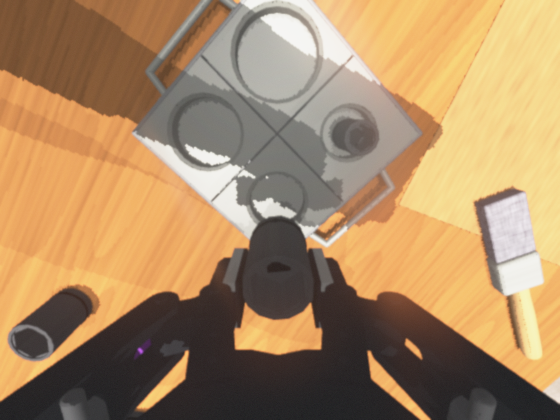

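>>> arm_command:
  plan:
    - [[255,-0.0005,0.0006,0.02,0],[255,0,0,0.025,0],[255,0,0,0.02,0],[255,0,0,0.01,0],[255,0,0,0.008,0],[255,0,0,0,0],[255,0,0,0,0]]

```text
clock: 15.35
ee_pos: [0.5755, 0.2037, 0.08]
eef_rot: [3.141, 0.0, 2.133]
force: [0.7, -0.6, -3.0]
grip_width: 0.0321
```

```bash
python3 go.py .575 .2035 .066;python3 -c "
from wr import *
c=camera('wrist'); cv2.imwrite('pics/h24c.png',c['pixels'][:,:,::-1])"
```

```text
t 15.35 pos [0.5755 0.2037 0.08  ] yaw 2.1325 roll [3.1411e+00 3.0000e-04] w 0.032081581635684545 F [ 0.7 -0.6 -3. ] q6 1.14
tool dx dy (mm) 0.11333400282344361 -0.5641682397057999 dz 13.966275596055123 dist 0.5754393094747049
```

View pics/h24c.png

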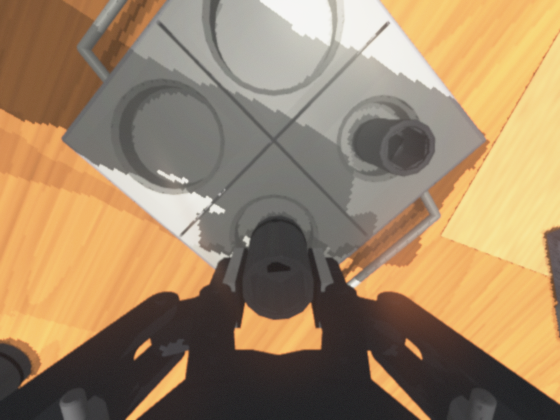

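Well centred over its pocket. I'm lowering the last 13 mm and releasing.

>>> arm_command:
  plan:
    - [[255,0,0,0.007,0],[255,0,0,0.004,0],[255,0,0,0.002,0],[255,0,0,0,0],[255,0,0,0,0]]

```text
clock: 15.82
ee_pos: [0.5751, 0.2039, 0.0661]
eef_rot: [-3.141, -0.0, 2.133]
force: [0.3, -0.4, -2.5]
grip_width: 0.0318
```

>>> arm_command:
  plan:
    - [[110,0,0,0,0],[90,0,0,0,0],[70,0,0,0,0],[50,0,0,0,0],[50,0,0,0,0],[50,0,0,-0.01,0],[50,0,0,-0.03,0],[50,0,0,-0.03,0],[40,0,0,-0.03,0],[0,0,0,-0.02,0],[0,0,0,0,0],[0,0,0,0,0]]

```text
clock: 16.82
ee_pos: [0.5762, 0.204, 0.1885]
eef_rot: [3.139, 0.002, 2.133]
force: [0.2, 0.7, -0.4]
grip_width: 0.0853
```

```bash
cat > chk.py <<'E'
from h import *
import sys
x,y,R,H=map(float,sys.argv[1:5])
for n in ('scene','side'):
    c=camera(n);P=cloud(c);k=(np.hypot(P[...,0]-x,P[...,1]-y)<R+.014)&(abs(P[...,2]-H-.012)<.005)
    if k.sum()>5: print(n,k.sum(),'top',P[k][:,2].mean().round(4),'exp',H+.011,cv2.minEnclosingCircle(P[k][:,:2].astype(np.float32)))
    else: print(n,"few")
    u,v=proj(c,[[.543,.255,.03]])[0].astype(int)
    cv2.imwrite(f'pics/p_{n}.png',cv2.resize(c['pixels'][v-55:v+55,u-65:u+65,::-1],None,fx=3,fy=3))
cv2.imwrite(f'pics/{sys.argv[5]}.png',np.hstack([cv2.imread('pics/p_scene.png'),cv2.imread('pics/p_side.png')]))
E
python3 chk.py .574 .2045 .017 .056 p2;python3 go.py .448 -.0208 .16
```

```text
scene 84 top 0.0669 exp 0.067 ((0.5736762881278992, 0.2025691419839859), 0.01848486065864563)
side 76 top 0.0656 exp 0.067 ((0.5760339498519897, 0.20379701256752014), 0.018659047782421112)
t 16.9167 pos [0.5749 0.2038 0.1857] yaw 2.1328 roll [-3.1408e+00 -3.0000e-04] w 0.08522134704463637 F [ 0.7 -0.4 -0.5] q6 1.14
tool dx dy (mm) -122.4196963185834 -227.08521192080994 dz 25.71499566359617 dist 257.98115341988324
```

View pics/p2.png

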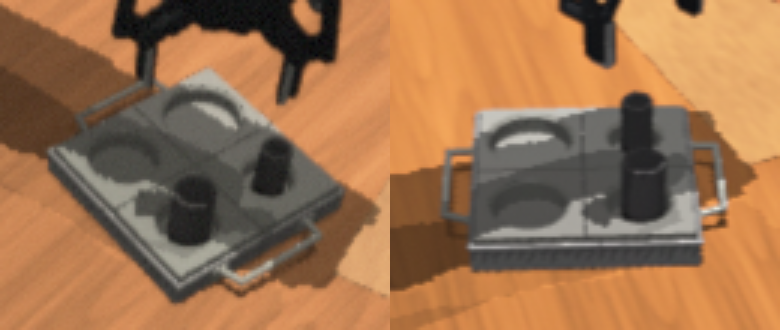

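24 is seated: its top is at 66 mm (67 expected). Now the 30 mm socket.

>>> arm_command:
  plan:
    - [[0,-0.0122,-0.0227,0,0],[0,-0.0122,-0.0227,0,0],[0,-0.0122,-0.0227,0,0],[0,-0.0122,-0.0227,0,0],[0,-0.0122,-0.0227,0,0],[0,-0.0122,-0.0227,0,0],[0,-0.0122,-0.0227,0,0],[0,-0.0122,-0.0227,0,0],[0,-0.0122,-0.0227,0,0],[0,-0.0122,-0.0227,0,0],[0,0,0,0.03,0],[0,0,0,0.03,0],[0,0,0,0.02,0],[0,0,0,0,0],[0,0,0,0,0]]

```text
clock: 18.17
ee_pos: [0.4468, -0.0199, 0.1049]
eef_rot: [-3.139, -0.003, 2.133]
force: [0.5, 0.2, 0.4]
grip_width: 0.0854
```

```bash
python3 tgt.py .4475 -.0205 .021 .060 t30a
```

```text
t 18.1667 pos [ 0.4468 -0.0199  0.1049] yaw 2.1327 roll [-3.1393e+00 -2.7000e-03] w 0.0853872595240102 F [0.5 0.2 0.4] q6 0.67
tool dx dy (mm) -0.8886528379507227 0.2542013784101763 dz 48.94498093741372 dist 0.9242955194003198
wrist rim ((0.44620466232299805, -0.020380400121212006), 0.0210545863956213) 1609
```

View pics/t30a.png

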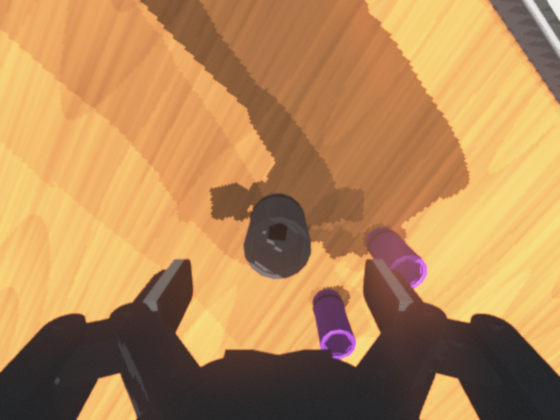

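>>> arm_command:
  plan:
    - [[40,-0.0005,0.0003,0,0],[40,0,0,0.015,0],[40,0,0,0.02,0],[40,0,0,0.014,0],[40,0,0,0,0],[255,0,0,0,0],[255,0,0,0,0],[255,0,0,0,0],[255,0,0,0,0],[255,0,0,0,0],[255,0,0,0,0]]

```text
clock: 19.13
ee_pos: [0.4499, -0.021, 0.0594]
eef_rot: [3.14, 0.002, 2.133]
force: [-1.2, 0.0, 6.2]
grip_width: 0.0402
```

>>> arm_command:
  plan:
    - [[255,0,0,-0.02,0],[255,0,0,-0.03,0],[255,0,0,-0.03,0],[255,0,0,-0.035,0],[255,0,0,0,0],[255,0,0,0,0]]

```text
clock: 19.63
ee_pos: [0.4502, -0.0211, 0.1751]
eef_rot: [3.139, 0.004, 2.133]
force: [0.6, -1.4, -2.9]
grip_width: 0.04
```

```bash
python3 -c "
from wr import *
run(.018,1)
c=camera('wrist'); cv2.imwrite('pics/h30.png',c['pixels'][:,:,::-1])"; python3 go.py .492 .2225 .16
```

```text
tcp [ 0.4492 -0.0208  0.1731] cam [0.4093 0.0427 0.2925] tray ((544.5938720703125, 201.34231567382812), (63.063533782958984, 131.8573760986328), 77.1806869506836) held n 2993 tx [-0.0174  0.0219] ty [-0.0173  0.0174] tz [-0.0032 -0.0016  0.003 ]
t 19.7333 pos [ 0.4486 -0.0205  0.1719] yaw 2.1329 roll [-3.1414e+00 -2.0000e-04] w 0.040086088118891174 F [-1.1  0.  -2.8] q6 0.67
tool dx dy (mm) 182.47768091139017 166.27661050827115 dz 11.881043034333405 dist 246.87246754735213
```

View pics/h30.png

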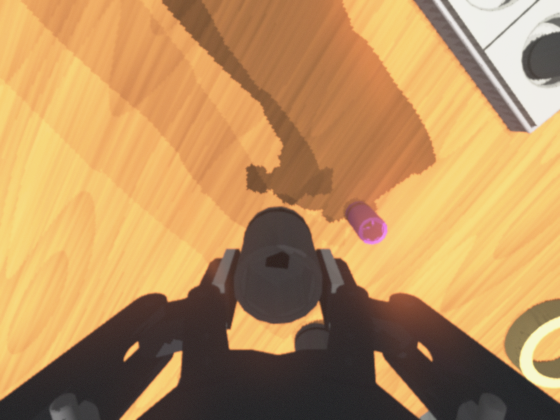

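>>> arm_command:
  plan:
    - [[255,0.0181,0.0167,0,0],[255,0.0181,0.0167,0,0],[255,0.0181,0.0167,0,0],[255,0.0181,0.0167,0,0],[255,0.0181,0.0167,0,0],[255,0.0181,0.0167,0,0],[255,0.0181,0.0167,0,0],[255,0.0181,0.0167,0,0],[255,0.0181,0.0167,0,0],[255,0.0181,0.0167,0,0],[255,0,0,0.02,0],[255,0,0,0.02,0],[255,0,0,0,0],[255,0,0,0,0]]

```text
clock: 20.9
ee_pos: [0.4918, 0.2212, 0.1301]
eef_rot: [-3.137, -0.002, 2.133]
force: [0.0, 0.4, -2.7]
grip_width: 0.0399
```

```bash
python3 go.py .4932 .2214 .069;python3 -c "
from wr import *
run(.018,1)
from held import *
held(.060,.133,(.492,.2233),.021)
c=camera('wrist'); cv2.imwrite('pics/h30b.png',c['pixels'][:,:,::-1])"
```

```text
t 20.9 pos [0.4918 0.2212 0.1301] yaw 2.1329 roll [-3.1371e+00 -1.7000e-03] w 0.0398961562379921 F [ 0.   0.4 -2.7] q6 1.19
tool dx dy (mm) -0.6171983351821482 1.2943853230073754 dz 61.10904859751781 dist 1.4340038875011891
tcp [0.4928 0.2213 0.1317] cam [0.452  0.285  0.2479] tray ((539.7132568359375, 256.2096252441406), (166.5452423095703, 167.28445434570312), 77.16398620605469) held n 2384 tx [-0.0163  0.023 ] ty [-0.0175  0.0173] tz [0.0003 0.0016 0.0035]
scene 127 axis [0.4914 0.222 ] rms 0.001 zmin 0.0711
side 178 axis [0.4933 0.2235] rms 0.0016 zmin 0.073
```

View pics/h30b.png

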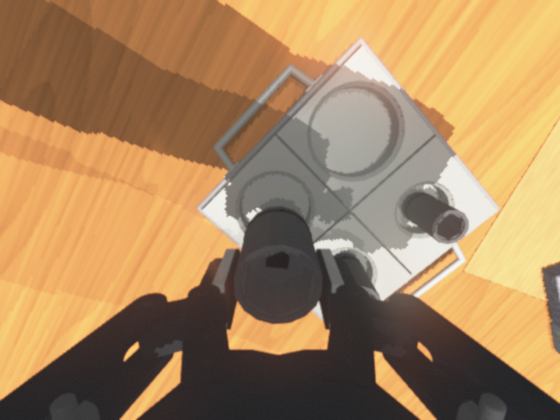

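>>> arm_command:
  plan:
    - [[255,0.0005,0.0003,0.02,0],[255,0,0,0.02,0],[255,0,0,0.01,0],[255,0,0,0,0],[255,0,0,0,0]]

```text
clock: 21.52
ee_pos: [0.4935, 0.222, 0.0827]
eef_rot: [-3.141, -0.0, 2.133]
force: [-0.4, 0.8, -2.0]
grip_width: 0.0402
```

```bash
python3 go.py .4932 .2214 .071;python3 -c "
from wr import *
c=camera('wrist'); cv2.imwrite('pics/h30c.png',c['pixels'][:,:,::-1])"
```

```text
t 21.5167 pos [0.4935 0.222  0.0827] yaw 2.1326 roll [-3.1413 -0.    ] w 0.04022050184718708 F [-0.4  0.8 -2. ] q6 1.19
tool dx dy (mm) -0.32558199180060265 -0.5933084023588037 dz 11.6910456654198 dist 0.6767706359575626
```

View pics/h30c.png

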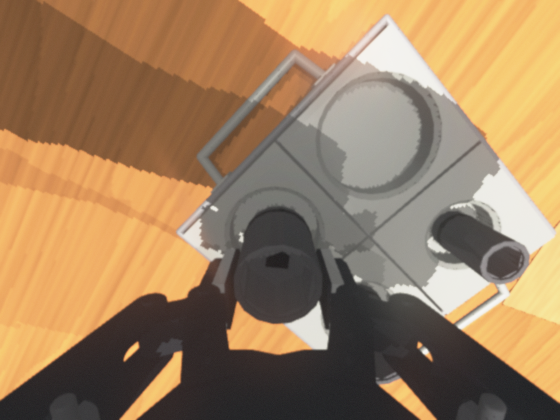

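>>> arm_command:
  plan:
    - [[255,0,0,0.006,0],[255,0,0,0.004,0],[255,0,0,0.001,0],[255,0,0,0,0],[255,0,0,0,0]]

```text
clock: 21.98
ee_pos: [0.4935, 0.2221, 0.0713]
eef_rot: [-3.141, 0.0, 2.133]
force: [-0.2, -0.3, -2.4]
grip_width: 0.0401
```

>>> arm_command:
  plan:
    - [[90,0,0,0,0],[70,0,0,0,0],[50,0,0,0,0],[40,0,0,0,0],[40,0,0,0,0],[40,0,0,-0.01,0],[40,0,0,-0.03,0],[40,0,0,-0.03,0],[40,0,0,-0.03,0],[0,0,0,-0.02,0],[0,0,0,0,0],[0,0,0,0,0]]

```text
clock: 22.98
ee_pos: [0.4945, 0.2223, 0.1933]
eef_rot: [3.139, 0.001, 2.133]
force: [0.0, 0.1, -0.1]
grip_width: 0.0855
```

```bash
python3 chk.py .492 .2233 .021 .060 p3;python3 go.py .5825 -.150 .16
```

```text
scene 101 top 0.0708 exp 0.071 ((0.49277740716934204, 0.22139431536197662), 0.021441331133246422)
side 104 top 0.0698 exp 0.071 ((0.49318403005599976, 0.2224794179201126), 0.021971778944134712)
t 23.0833 pos [0.4932 0.2221 0.1908] yaw 2.1328 roll [-3.1408e+00 -2.0000e-04] w 0.08524522187991823 F [ 0.5  0.3 -0.1] q6 1.19
tool dx dy (mm) -362.4057613007737 -122.74473763974865 dz 30.771549241770614 dist 382.6280262111547
```

View pics/p3.png

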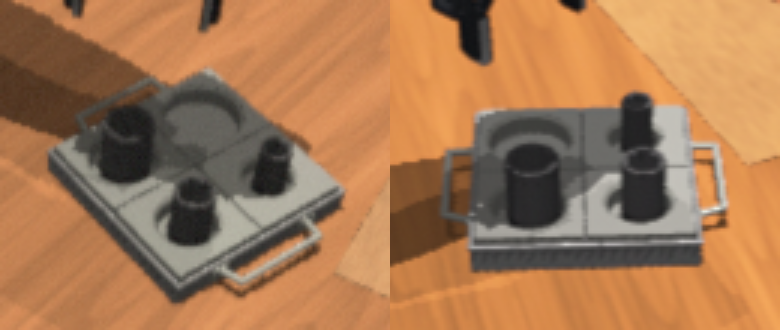

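30 is seated. Now the 36 mm socket.

>>> arm_command:
  plan:
    - [[0,-0.0279,-0.0094,0,0],[0,-0.0279,-0.0094,0,0],[0,-0.0279,-0.0094,0,0],[0,-0.0279,-0.0094,0,0],[0,-0.0279,-0.0094,0,0],[0,-0.0279,-0.0094,0,0],[0,-0.0279,-0.0094,0,0],[0,-0.0279,-0.0094,0,0],[0,-0.0279,-0.0094,0,0],[0,-0.0279,-0.0094,0,0],[0,-0.0279,-0.0094,0,0],[0,-0.0279,-0.0094,0,0],[0,-0.0279,-0.0094,0,0],[0,0,0,0.03,0],[0,0,0,0.03,0],[0,0,0,0.02,0],[0,0,0,0,0],[0,0,0,0,0]]

```text
clock: 24.58
ee_pos: [0.582, -0.1492, 0.1095]
eef_rot: [-3.139, -0.003, 2.133]
force: [-0.0, 0.2, 1.1]
grip_width: 0.0851
```

```bash
python3 tgt.py .583 -.150 .025 .064 t36a
```

```text
t 24.5833 pos [ 0.582  -0.1492  0.1095] yaw 2.1328 roll [-3.1394 -0.0034] w 0.08514702620979656 F [-0.   0.2  1.1] q6 0.54
tool dx dy (mm) -1.2229032930206163 0.41446742355005833 dz 49.503774976568145 dist 1.2912303083744938
wrist rim ((0.5821863412857056, -0.14907783269882202), 0.025201108306646347) 2201
```

View pics/t36a.png

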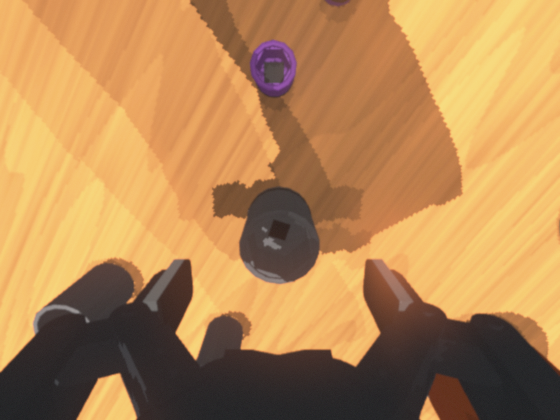

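>>> arm_command:
  plan:
    - [[0,-0.0005,0,0,0],[0,0,0,0.015,0],[0,0,0,0.02,0],[0,0,0,0.015,0],[0,0,0,0,0],[255,0,0,0,0],[255,0,0,0,0],[255,0,0,0,0],[255,0,0,0,0],[255,0,0,0,0],[255,0,0,0,0]]

```text
clock: 25.55
ee_pos: [0.5848, -0.1509, 0.0634]
eef_rot: [3.14, 0.003, 2.133]
force: [-1.6, 0.4, 6.5]
grip_width: 0.0475
```

>>> arm_command:
  plan:
    - [[255,0,0,-0.02,0],[255,0,0,-0.03,0],[255,0,0,-0.035,0],[255,0,0,-0.035,0],[255,0,0,0,0],[255,0,0,0,0]]

```text
clock: 26.05
ee_pos: [0.585, -0.151, 0.1841]
eef_rot: [3.139, 0.004, 2.133]
force: [-0.1, -0.7, -6.5]
grip_width: 0.0475
```

```bash
python3 -c "
from wr import *
run(.022,1)
c=camera('wrist'); cv2.imwrite('pics/h36.png',c['pixels'][:,:,::-1])"; python3 go.py .511 .3050 .16
```

```text
tcp [ 0.5839 -0.1504  0.1816] cam [ 0.5442 -0.0871  0.3015] tray None held n 4207 tx [-0.0207  0.0261] ty [-0.0212  0.0213] tz [-0.0036 -0.0021  0.0029]
t 26.15 pos [ 0.5832 -0.1501  0.1802] yaw 2.1328 roll [-3.1408e+00 -1.2000e-03] w 0.04755666760652343 F [-0.2  0.2 -4.8] q6 0.54
tool dx dy (mm) 423.5847309250174 181.40028739450253 dz 20.168124204392264 dist 460.79289115569867
```

View pics/h36.png

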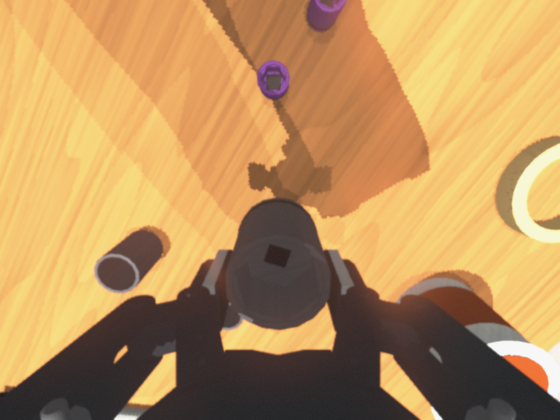

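>>> arm_command:
  plan:
    - [[255,0.0301,0.013,0,0],[255,0.0301,0.013,0,0],[255,0.0301,0.013,0,0],[255,0.0301,0.013,0,0],[255,0.0301,0.013,0,0],[255,0.0301,0.013,0,0],[255,0.0301,0.013,0,0],[255,0.0301,0.013,0,0],[255,0.0301,0.013,0,0],[255,0.0301,0.013,0,0],[255,0.0301,0.013,0,0],[255,0.0301,0.013,0,0],[255,0.0301,0.013,0,0],[255,0.0301,0.013,0,0],[255,0,0,0,0],[255,0,0,0,0],[255,0,0,0,0]]

```text
clock: 27.57
ee_pos: [0.5122, 0.3029, 0.1794]
eef_rot: [-3.138, -0.0, 2.133]
force: [1.1, -0.3, -4.8]
grip_width: 0.0477
```

```bash
python3 go.py .5124 .3028 .075;python3 -c "
from wr import *
run(.022,1)
from held import *
held(.064,.178,(.511,.305),.025)
c=camera('wrist'); cv2.imwrite('pics/h36b.png',c['pixels'][:,:,::-1])"
```

```text
t 27.5667 pos [0.5122 0.3029 0.1794] yaw 2.1333 roll [-3.1385e+00 -3.0000e-04] w 0.047726109112101685 F [ 1.1 -0.3 -4.8] q6 1.32
tool dx dy (mm) -0.17268846557158452 0.107531800577682 dz 104.35765761732048 dist 0.20343154690693058
tcp [0.5126 0.3024 0.1798] cam [0.4722 0.3666 0.2971] tray ((539.457763671875, 256.0918273925781), (166.55589294433594, 166.77259826660156), 77.21385192871094) held n 3644 tx [-0.0194  0.0275] ty [-0.0214  0.0212] tz [-0.0007  0.0006  0.003 ]
scene 180 axis [0.511  0.3037] rms 0.0009 zmin 0.117
side 222 axis [0.5124 0.3048] rms 0.0015 zmin 0.1174
```

View pics/h36b.png

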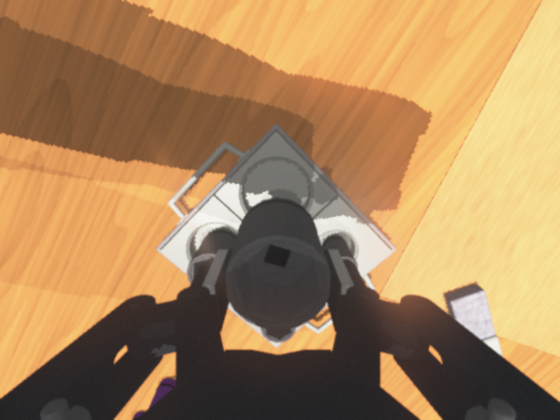

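>>> arm_command:
  plan:
    - [[255,0,0,0.02,0],[255,0,0,0.03,0],[255,0,0,0.025,0],[255,0,0,0.015,0],[255,0,0,0,0],[255,0,0,0,0]]

```text
clock: 28.27
ee_pos: [0.5128, 0.3025, 0.0908]
eef_rot: [-3.14, -0.0, 2.132]
force: [-0.1, -0.0, -4.7]
grip_width: 0.0476
```

```bash
python3 go.py .5124 .3028 .075;python3 -c "
from wr import *
c=camera('wrist'); cv2.imwrite('pics/h36c.png',c['pixels'][:,:,::-1])"
```

```text
t 28.2667 pos [0.5128 0.3025 0.0908] yaw 2.1318 roll [-3.14e+00 -3.00e-04] w 0.04764853348514316 F [-0.1 -0.  -4.7] q6 1.32
tool dx dy (mm) 0.499696330850507 -0.13740231598347138 dz 15.836289293152687 dist 0.518243012015677
```

View pics/h36c.png

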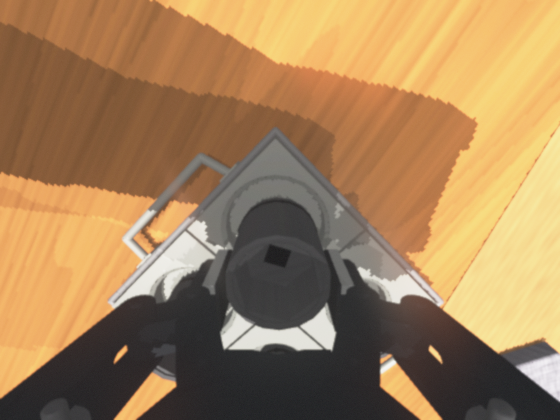

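>>> arm_command:
  plan:
    - [[255,0,0,0.008,0],[255,0,0,0.005,0],[255,0,0,0.002,0],[255,0,0,0,0],[255,0,0,0,0]]

```text
clock: 28.73
ee_pos: [0.5131, 0.3033, 0.0763]
eef_rot: [-3.141, 0.0, 2.133]
force: [0.3, 0.5, -3.9]
grip_width: 0.0475
```

>>> arm_command:
  plan:
    - [[80,0,0,0,0],[60,0,0,0,0],[40,0,0,0,0],[25,0,0,0,0],[25,0,0,0,0],[25,0,0,-0.01,0],[25,0,0,-0.03,0],[25,0,0,-0.03,0],[25,0,0,-0.03,0],[25,0,0,-0.03,0],[0,0,0,0,0],[0,0,0,0,0]]

```text
clock: 29.73
ee_pos: [0.5144, 0.3037, 0.2094]
eef_rot: [3.137, 0.001, 2.133]
force: [-0.6, 0.1, -0.9]
grip_width: 0.0858
```

```bash
python3 chk.py .511 .305 .025 .064 p4
```

```text
scene 133 top 0.0749 exp 0.075 ((0.5130236744880676, 0.3024194538593292), 0.025890616700053215)
side 114 top 0.0739 exp 0.075 ((0.5122560858726501, 0.3029628098011017), 0.026581741869449615)
```

View pics/p4.png

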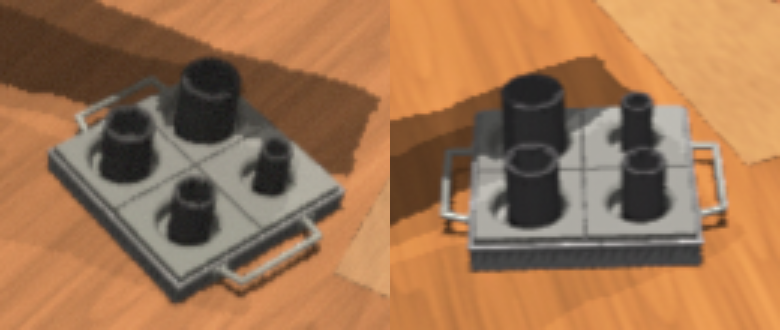

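All four tops are at the right height. One overhead wrist look to check, and a check on the pipes.

>>> arm_command:
  plan:
    - [[0,-0.026,0,-0.02,0],[0,-0.026,0,-0.02,0],[0,-0.026,0,-0.02,0],[0,-0.026,0,0,0],[0,-0.026,0,0,0],[0,0,0,0,0],[0,0,0,0,0]]

```text
clock: 30.42
ee_pos: [0.5823, 0.1921, 0.2645]
eef_rot: [-3.139, -0.001, 2.131]
force: [0.1, 0.2, 0.4]
grip_width: 0.0855
```

```bash
python3 - <<'E'
from h import *
L=dict(s17=(.594,.2863,.013,.063),s24=(.574,.2045,.017,.067),s30=(.492,.2233,.021,.071),s36=(.511,.305,.025,.075),pa=(.601,-.2716,.017,.056),pb=(.4925,-.2823,.021,.06))
for n in ("scene","side","wrist"):
    c=camera(n);P=cloud(c)
    if n=="wrist": cv2.imwrite("pics/final_w.png",c["pixels"][:,:,::-1])
    m=(abs(P[...,2]-.029)<.003)&(np.hypot(P[...,0]-.544,P[...,1]-.254)<.13)
    m=cv2.morphologyEx(m.astype(np.uint8),cv2.MORPH_OPEN,np.ones((2,2),np.uint8))>0
    r=cv2.minAreaRect((P[m][:,:2]*1000).astype(np.float32)); print(n,"tray",r)
    for k,(x,y,R,z) in L.items():
        q=(np.hypot(P[...,0]-x,P[...,1]-y)<R+.012)&(abs(P[...,2]-z)<.004)
        if q.sum()>20:
            (a,b),rr=cv2.minEnclosingCircle(P[q][:,:2].astype(np.float32)); print(k,round(a,4),round(b,4),"r",round(rr,4),"z",P[q][:,2].mean().round(4),"dev mm",round(1000*np.hypot(a-x,b-y),1))
print(get_state()["ee_pos"])
E
```

```text
scene tray ((nan, nan), (0.0, 0.0), 0.0)
s17 0.5916 0.2861 r 0.0141 z 0.0627 dev mm 2.5
s24 0.5746 0.203 r 0.0186 z 0.067 dev mm 1.6
s30 0.4929 0.222 r 0.0218 z 0.0708 dev mm 1.6
s36 0.5125 0.3032 r 0.0259 z 0.0746 dev mm 2.4
pa 0.6009 -0.2722 r 0.017 z 0.056 dev mm 0.6
pb 0.4916 -0.2825 r 0.0216 z 0.0603 dev mm 0.9
side tray ((543.79296875, 255.15316772460938), (171.4679412841797, 165.9580841064453), 77.75248718261719)
s17 0.5942 0.2863 r 0.0147 z 0.0618 dev mm 0.2
s24 0.5765 0.2056 r 0.0196 z 0.0661 dev mm 2.8
s30 0.4949 0.2225 r 0.0232 z 0.0699 dev mm 3.0
s36 0.512 0.3038 r 0.0273 z 0.0738 dev mm 1.6
pa 0.602 -0.271 r 0.0181 z 0.0555 dev mm 1.2
pb 0.4924 -0.2818 r 0.0214 z 0.0595 dev mm 0.5
wrist tray ((540.7645263671875, 256.45770263671875), (165.6294403076172, 167.60723876953125), 76.69287872314453)
s17 0.5912 0.2879 r 0.0131 z 0.0625 dev mm 3.2
s24 0.5736 0.2053 r 0.0169 z 0.0664 dev mm 0.9
s30 0.4919 0.2236 r 0.021 z 0.0704 dev mm 0.3
s36 0.5111 0.3054 r 0.0252 z 0.0744 dev mm 0.4
[0.58162425 0.19398023 0.26542822]
```

View pics/final_w.png

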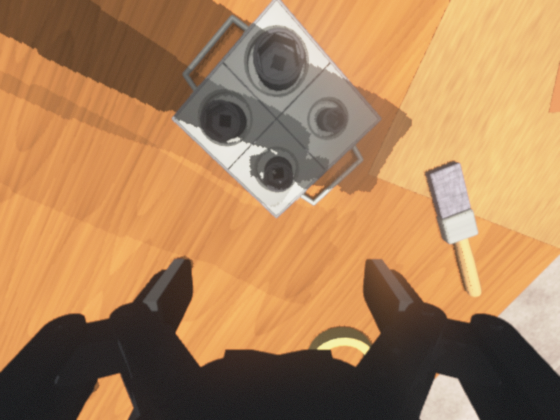

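The wrist picture shows all four sockets upright and centred, hexagon up: 36 at (278,58), 30 at (224,120), 17 at (329,117) and 24 at (277,171). The pipes have moved less than 1.5 mm, within measuring error, and the gripper is clear. I'm handing in.

```bash
python3 -c "
from workcell import *
print(finish_job())"
```

```text
the job is handed in; nothing more can be done
None
```

All four sockets (17, 24, 30 and 36 mm) are standing in the pockets for their sizes, and I handed the job in at about 31 s. The hand-in reports no verdict.

**Sockets:** every socket's top was within about 1.3 mm of the height that means fully down. Each was centred within about 3 mm of its pocket, upright, with the hexagon up.

**Pipes and gripper:** both pipe offcuts were within 1.5 mm of where they started, which is the measuring error. I didn't touch the purple look-alikes. The gripper was open and clear, with the tool 0.26 m up.

**What disagreed:** the fixed cameras and the wrist camera differed by up to about 5 mm in x on the tray centre. I aimed between them, and every socket went in without resistance. In the last check the scene camera's tray fit also failed because of a missing depth reading, so the tray there rests on the side and wrist views.

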